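# Bring up the vacuum hold-down

## Robot

A 7-joint arm with a two-finger parallel gripper is mounted at the origin on the work surface. World frame = base frame: x ahead of the robot, y to its left, z up, the work surface at z = 0. Lengths are in m, angles in rad, forces in N, time in s.
With the tool pointing down it reaches from about 0.4 to 0.85 m from the base axis. Payload 6.9 kg.
Tool frame: the origin (TCP) lies between the finger pads; the fingertips stand 22 mm ahead of it and the grasp point (between the pads) lies 3 mm ahead of it; z points along the fingers, y is the direction in which the jaws open and shut (so a half turn about z gives the same grasp; the last joint's range is limited). The gripper opens to 85 mm and grips with 20 to 120 N. Pads are 22 mm wide; open, the fingers measure 114 mm over their backs; the gripper's body (76 mm by 85 mm) begins 54 mm behind the grasp point. The pads swing forward as they close: fully open they stand 13 mm farther back than shut.
Start: joints at [-1.24, 0.507, -0.238, 1.5, 0.126, 1.149, -0.155], TCP at [0.139, 0.609, 0.253] pointing down, gripper open.
Joint ranges: [-3.08, 3.08], [-0.24, 2.05], [-1.43, 1.35], [0, 2.5], [-1.52, 4.66], [0.17, 1.96], [-2.89, 2.89]. Speed limits (rad/s): [2.39, 2.39, 3.14, 3.14, 3.14, 3.14, 3.14].

## Interface

Orientations are given as [roll, pitch, yaw] about the fixed x, y, z axes, in that order (R = Rz(yaw) Ry(pitch) Rx(roll)).
In Python, from cell import state, camera, hand_in, regions_of, spot_point gives the robot as it stands.
- The arm moves only by the tool move_arm, never from a script. Its argument "increments" is a list of rows, each a list of 5 numbers: the closure, from 0 (fully open) to 1 (shut), then the shift along the tool's x, y, z in m, then the turn about the tool's z in rad. In form: [[jaw, dx, dy, dz, yaw], ...]. A call has 1 to 20 rows; each row is the pose to reach, as a shift and turn from the pose measured when the call began, along the tool's axes at that moment; what a row does not reach only later rows make up. A row lasts 1/8 s, in which the tool goes at most 62.5 mm and 10.7 degrees, less where a joint would pass 70% of its speed; a pose out of reach is approached as far as the arm can. A call with a gripper value outside its range is refused whole. The fingers move at their own pace and stop on an object; the grip force is fixed at half the most. Time passes only in rows, so rows that repeat a pose let the fingers close. It gives the time, the measured TCP pose, the force and the opening at its end, in the units of the state.
- state(): the state, without advancing time (a new reading comes with each control period).
- camera(name): name is "scene" or "top"; returns a dict with "img" (480x640x3 uint8, red, green, blue), "fx", "fy", "cx", "cy" (pixels), "dist_coeffs" ([k1, k2, p1, p2, k3] as OpenCV has them; the pictures are not rectified), "T" (4x4, takes a point from camera to world coordinates). Camera axes: x right, y up, looking along -z (the intrinsics and any distortion apply to the point x, -y, -z); pixel columns grow to the right and rows downward; lengths in m; the calibration is good to about 2 mm. A picture is of the moment at which its call begins. There is no depth.
- hand_in(): hands the job in, once; it reports no verdict.
Trained networks look in a picture, given as the dict that the camera call returned (one of the last four; its "shot" number tells which), for a name from the list of things; names that differ only in an ending like _2 or _b are one class to them, and where a whole thing is asked for, a point or a joint stands for the part that bears it (a point fixed in the world has none). Each returns a list of dicts, best first, with "score" (0 to 1); they miss things now and then, are a little off and sometimes report something else, mostly with a low value. They report only what shows in the picture. A call takes as long as a camera call.
- regions_of(picture, label): "pixels" (480x640 bool, what is visible of it) and "extent" ([left, top, width, height] in pixels, round what is visible of it).
- spot_point(picture, label): "at" ([column, row] in pixels: a listed point, or the origin of a listed thing).
The state is a dict: "t": time; "joints": joint angles; "qvel": joint speeds; "joint_torque": joint torques, N m; "position": TCP position; "orientation": TCP orientation; "contact_force": force on the tool from outside, world axes, zero at the start; "moment": the same for the moment, N m; "finger_gap": opening from 0.0 (shut) to 1.0 (fully open).
Only numpy, scipy, OpenCV 4.12 (cv2) and the standard library are available. Lean on these libraries where they do the work, as an engineer would, in place of code of your own. Each camera call takes 0.05 s, during which the arm holds its last target. There are 200 camera calls.

## Task

Switch on the vacuum hold-down with closed fingertips: first press the white-dotted end of the black supply rocker fully down, then press the green pump key fully down to its stop, then the blue valve key fully down to its stop. The rocker and both keys stay where they are pressed; do not press the red or yellow key, and do not lift, carry or shift any of the loose things.

Things in the scene. Friction and masses are not known exactly. Their poses are not given: they have to be found in the camera images.
- rocker_press (a point): Point on the top of the black supply rocker at the white dot, 30 mm from the pivot on the end to be pressed; this end starts raised (about 73 mm above the table) and goes down some 12 mm. The paddle is 80 x 34 x 10 mm, pivoted at its middle 62 mm up on a grey box 110 x 64 mm, 45 mm high, fixed to the table at any yaw. x axis runs along the paddle from the pivot to the dotted end, y along the pivot, z out of the paddle's top (tilts with it).
- rocker (a joint): Angle of the supply rocker, rad: -0.2 = off (dotted end up), 0.2 = on (dotted end fully down). About 2 N at the dot moves it; no spring, it stays where it is left.
- green_top (a point): Top centre of the green square key, cap 32 x 32 mm, top about 57.5 mm above the table when up. Pump key. One of four keys in a row at 65 mm pitch on the grey console (140 x 310 mm, 38 mm high); which place holds which colour varies. x axis points across the row towards the console's rear ledge, y along the row, z up.
- key_green (a joint): Travel of the green key, m: 0 = up (stands 9.5 mm above its black 50 x 50 mm surround), 0.008 = down at its stop (1.5 mm above the surround). It takes about 3 N, has no spring and stays where it is left.
- blue_top (a point): Top centre of the blue square key, cap 32 x 32 mm, top about 57.5 mm above the table when up. Valve key. One of four keys in a row at 65 mm pitch on the grey console (140 x 310 mm, 38 mm high); which place holds which colour varies. x axis points across the row towards the console's rear ledge, y along the row, z up.
- key_blue (a joint): Travel of the blue key, m: 0 = up (stands 9.5 mm above its black 50 x 50 mm surround), 0.008 = down at its stop (1.5 mm above the surround). It takes about 3 N, has no spring and stays where it is left.
- red_top (a point): Top centre of the red square key, cap 32 x 32 mm, top about 57.5 mm above the table when up. Vent key: not to be pressed. One of four keys in a row at 65 mm pitch on the grey console (140 x 310 mm, 38 mm high); which place holds which colour varies. x axis points across the row towards the console's rear ledge, y along the row, z up.
- key_red (a joint): Travel of the red key, m: 0 = up (stands 9.5 mm above its black 50 x 50 mm surround), 0.008 = down at its stop (1.5 mm above the surround). It takes about 3 N, has no spring and stays where it is left.
- yellow_top (a point): Top centre of the yellow square key, cap 32 x 32 mm, top about 57.5 mm above the table when up. Lamp key: not to be pressed. One of four keys in a row at 65 mm pitch on the grey console (140 x 310 mm, 38 mm high); which place holds which colour varies. x axis points across the row towards the console's rear ledge, y along the row, z up.
- key_yellow (a joint): Travel of the yellow key, m: 0 = up (stands 9.5 mm above its black 50 x 50 mm surround), 0.008 = down at its stop (1.5 mm above the surround). It takes about 3 N, has no spring and stays where it is left.
- tweezers: Steel tweezers, 110 mm long, 8 mm high, loose on the console's rear ledge, about 73 mm behind the row of keys. Origin at its underside.
- weight: Loose brass knob weight, 32 mm across, 36 mm high, beside the supply box. Origin at its underside.
- awl: Loose olive-wood awl, 121 mm long, 25 mm thick, lying nearest the robot. Origin at its underside.
- dish: Loose white ceramic palette dish, 90 mm across, 18 mm high, beyond the console. Origin at its underside.
- plaque: Loose sycamore sample plaque with inlaid dots, 80 x 130 x 7 mm, beyond the console. Origin at its underside.
- veneer_hammer: Loose veneer hammer, 185 mm long with a 90 mm wide brass head, 24 mm high, at the right. Origin at its underside.
- dot_cup: Loose blue ceramic cup, 64 mm across, 50 mm high, at the left. Origin at its underside.

How it is judged:
On the way, in this order (a step that is already met when the one before it is completed fails the run):
1. the rocker's dotted end is fully down, while the green and blue keys are still up (value of joint rocker above 0.15 rad and value of joint each of key_green, key_blue below 0.003 m), for 0.2 s.
2. the green key is fully down, while the blue key is still up (value of joint rocker above 0.15 rad and value of joint key_green above 0.0062 m and value of joint key_blue below 0.003 m), for 0.2 s.
3. the blue key is fully down (value of joint each of key_green, key_blue above 0.0062 m), for 0.2 s.
At the end, for the whole second after the job is handed in: The rocker stands on (over 0.15 rad), the green and blue keys are down (over 6.2 of 8 mm), the red and yellow keys are up (under 3 mm), and every loose thing is within 20 mm of where it began (all of step 3 and value of joint rocker above 0.15 rad and value of joint each of key_red, key_yellow below 0.003 m and distance of each of tweezers, weight, awl, dish, plaque, veneer_hammer, dot_cup from where it was at the start of the episode below 0.02 m); the robot touches nothing.
It fails at once if the red key is pressed (3 mm or more) (value of joint key_red above 0.003 m).
It fails at once if the yellow key is pressed (3 mm or more) (value of joint key_yellow above 0.003 m).
It fails at once if a loose thing is lifted, carried or shifted more than 20 mm (distance of any of tweezers, weight, awl, dish, plaque, veneer_hammer, dot_cup from where it was at the start of the episode above 0.02 m).
It also fails if it takes over 48 s, if anything falls off the work surface, if the arm or the gripper's body presses on something with over 40 N, if the wrist force passes 120 N, or if a joint passes its speed limit or range.

## Working session

There is one attempt and no reset: what is moved stays moved. The work goes in short steps, Python scripts to look and compute and a tool call to move; the robot and the scene stay as the last step left them, time stands still between calls to the robot, and variables do not carry over. Pictures are saved under pics/ and viewed, on a budget of 10 in all, crops included, one or two more only if the job needs it, and the job is handed in when it is done.

Besides the shell and the picture viewer there is one more tool, called in YAML: its name, and indented under it one key for each argument. move_arm: Moves the arm, as the interface text tells. Its arguments: {"type":"object","properties":{"increments":{"type":"array","items":{"type":"array","items":{"type":"number"}}}},"required":["increments"]}

```bash
mkdir -p pics
cat > h.py <<'E'
import numpy as np, cv2
from cell import *
def ray(c,px):
    K=np.array([[c["fx"],0,c["cx"]],[0,c["fy"],c["cy"]],[0,0,1.]])
    u=cv2.undistortPoints(np.array([[px]],float),K,np.array(c["dist_coeffs"],float))[0,0]
    T=np.array(c["T"]); d=T[:3,:3]@np.array([u[0],-u[1],-1]); return T[:3,3],d
def at_z(c,px,z):
    o,d=ray(c,px); return o+d*(z-o[2])/d[2]
def tri(r):
    A=sum(np.eye(3)-np.outer(d,d)/(d@d) for o,d in r); b=sum((np.eye(3)-np.outer(d,d)/(d@d))@o for o,d in r)
    return np.linalg.solve(A,b)
E
python3 - <<'E'
from h import *
s=state(); print({k:np.round(s[k],3) for k in("t","position","orientation","contact_force","finger_gap")})
Z=dict(rocker_press=.073,green_top=.0575,blue_top=.0575,red_top=.0575,yellow_top=.0575,tweezers=.05,weight=0,awl=0,dish=0,plaque=0,veneer_hammer=0,dot_cup=0)
cs={n:camera(n) for n in("scene","top")}
for n,c in cs.items(): cv2.imwrite(f"pics/{n}0.png",c["img"][...,::-1])
for l,z in Z.items():
    rs=[]
    for n,c in cs.items():
        r=spot_point(c,l)
        if r:
            p=r[0]; print(l,n,round(p["score"],2),np.round(p["at"],1),np.round(at_z(c,p["at"],z),3)); rs.append(ray(c,p["at"]))
    if len(rs)==2: print("   tri",np.round(tri(rs),4))
E
```

```text
{'t': np.float64(0.0), 'position': array([0.139, 0.609, 0.252]), 'orientation': array([-3.14 ,  0.   ,  2.917]), 'contact_force': array([ 0.499,  0.505, -0.036]), 'finger_gap': np.float64(1.0)}
rocker_press scene 0.91 [447.8 271.2] [0.492 0.259 0.073]
rocker_press top 0.91 [207.8 284.7] [0.501 0.258 0.073]
   tri [0.499  0.2591 0.0774]
green_top scene 0.51 [317.7 225.2] [ 0.532 -0.053  0.057]
green_top top 0.6 [332.9 267.8] [ 0.538 -0.05   0.058]
   tri [ 0.5371 -0.0492  0.062 ]
blue_top scene 0.63 [266.8 195.2] [ 0.522 -0.235  0.057]
blue_top top 0.48 [411.3 277.9] [ 0.51  -0.243  0.058]
   tri [ 0.5112 -0.2455  0.0484]
red_top scene 0.55 [284.  202.1] [ 0.515 -0.181  0.057]
red_top top 0.65 [390.7 273.3] [ 0.522 -0.192  0.058]
   tri [ 0.5175 -0.1879  0.0563]
yellow_top scene 0.49 [262.6 317.3] [0.812 0.077 0.057]
yellow_top top 0.65 [357.9 268.8] [ 0.534 -0.112  0.058]
   tri [ 0.5806 -0.1607 -0.264 ]
tweezers scene 0.42 [279.  235.1] [ 0.61  -0.097  0.05 ]
tweezers top 0.46 [357.2 242.8] [ 0.6   -0.112  0.05 ]
   tri [ 0.6001 -0.1117  0.0378]
weight scene 0.56 [477.3 288. ] [0.414 0.292 0.   ]
weight top 0.65 [199.2 319.3] [0.414 0.296 0.   ]
   tri [0.4152 0.2938 0.002 ]
awl scene 0.66 [373.6 225.3] [ 0.379 -0.012  0.   ]
awl top 0.67 [329.4 268.4] [ 0.54  -0.042  0.   ]
   tri [0.5017 0.0071 0.078 ]
dish scene 0.67 [210.9 268.3] [ 0.751 -0.168  0.   ]
dish top 0.72 [376.8 189.9] [ 0.744 -0.17   0.   ]
   tri [ 0.7466 -0.1719 -0.0048]
plaque scene 0.92 [260.6 315.7] [0.775 0.023 0.   ]
plaque top 0.93 [302.3 181.1] [0.772 0.025 0.   ]
   tri [ 0.7734  0.0241 -0.0008]
veneer_hammer scene 0.85 [187.9 196.8] [ 0.607 -0.457  0.   ]
veneer_hammer top 0.92 [488.4 240.3] [ 0.606 -0.454  0.   ]
   tri [ 6.070e-01 -4.548e-01  4.000e-04]
dot_cup scene 0.73 [521.7 391.2] [0.597 0.479 0.   ]
dot_cup top 0.83 [131.8 250.4] [0.596 0.472 0.   ]
   tri [ 0.5949  0.4764 -0.0047]
```

View pics/top0.png

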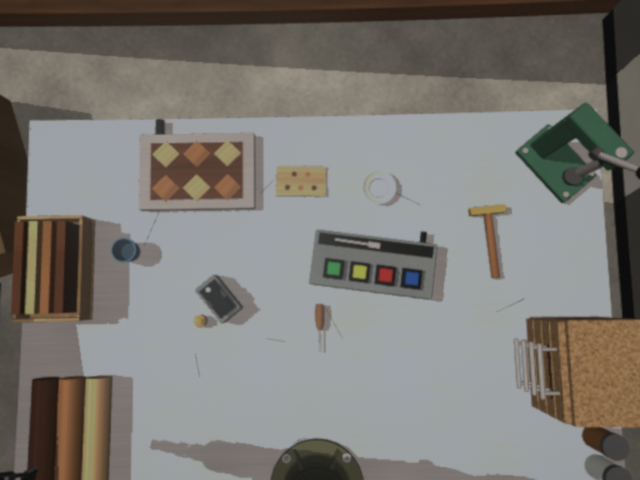

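View pics/scene0.png

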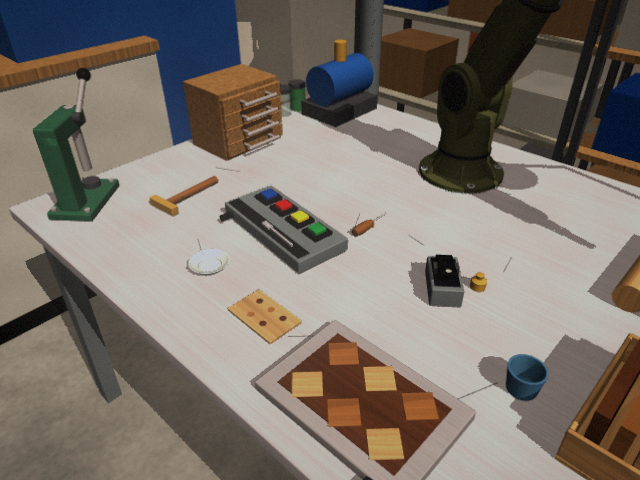

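The top view shows the keys at green (334,268), yellow (360,272), red (386,275) and blue (412,279). The rocker is at (219,299) with its white dot near (208,290), and the weight is beside it at (200,321). I'll refine the keys by colour and the dot by brightness.

Run:
```python
from h import *
cs={n:camera(n) for n in("scene","top")}
box=dict(top=(305,225,445,305),scene=(220,175,350,270)); hue=dict(green=(45,80),yellow=(22,34),red=(170,180),blue=(105,125))
R={}
for n,c in cs.items():
    hsv=cv2.cvtColor(c["img"],cv2.COLOR_RGB2HSV); x0,y0,x1,y1=box[n]
    for k,(a,b) in hue.items():
        m=cv2.inRange(hsv,(a,110,60),(b,255,255)); w=np.zeros_like(m); w[y0:y1,x0:x1]=m[y0:y1,x0:x1]
        N,L,S,C=cv2.connectedComponentsWithStats(w); i=1+np.argmax(S[1:,4])
        print(n,k,S[i],C[i].round(1),at_z(c,C[i],.0575).round(4)); R.setdefault(k,[]).append(ray(c,C[i]))
for k in R: print(k,tri(R[k]).round(4))
top=np.array([at_z(cs["top"],(0,0),0)])
for n,(x0,y0,x1,y1) in dict(top=(188,268,250,330),scene=(415,245,495,310)).items():
    c=cs[n]; g=c["img"][y0:y1,x0:x1]
    cv2.imwrite(f"pics/r_{n}.png",cv2.resize(g[...,::-1],None,fx=9 if n=="top" else 8,fy=9 if n=="top" else 8,interpolation=cv2.INTER_NEAREST))
    r=regions_of(c,"rocker")
    if r: 
        p=r[0]["pixels"]; print(n,r[0]["score"],r[0]["extent"],cv2.minAreaRect(np.argwhere(p)[:,::-1].astype(np.float32)))
a=cv2.imread("pics/r_top.png");b=cv2.imread("pics/r_scene.png")
H=560;f=lambda i:cv2.resize(i,(400,int(i.shape[0]*400/i.shape[1])),interpolation=cv2.INTER_NEAREST)
o=np.zeros((420,800,3),np.uint8);A,B=f(a),f(b);o[:A.shape[0],:400]=A;o[:B.shape[0],400:]=B;cv2.imwrite("pics/r.png",o)
```

```text
scene green [308 223  19  12 145] [317.1 228.3] [ 0.5415 -0.0459  0.0575]
scene yellow [291 210  18  13 146] [299.7 215.9] [ 0.5322 -0.1103  0.0575]Traceback (most recent call last):
  File "<stdin>", line 9, in <module>
    return _wrapfunc(a, 'argmax', axis=axis, out=out, **kwds)
    return bound(*args, **kwds)
ValueError: attempt to get argmax of an empty sequence
```

Run:
```python
from h import *
cs={n:camera(n) for n in("scene","top")}
box=dict(top=(305,225,445,305),scene=(220,175,350,270)); hue=dict(green=(45,80),yellow=(22,34),red=(165,187),blue=(100,130))
R={}
for n,c in cs.items():
    hsv=cv2.cvtColor(c["img"],cv2.COLOR_RGB2HSV); x0,y0,x1,y1=box[n]
    h=hsv[...,0].astype(int)
    for k,(a,b) in hue.items():
        hh=np.where(h<10,h+180,h) if k=="red" else h
        m=((hh>=a)&(hh<=b)&(hsv[...,1]>110)&(hsv[...,2]>60)).astype(np.uint8); w=np.zeros_like(m); w[y0:y1,x0:x1]=m[y0:y1,x0:x1]
        N,L,S,C=cv2.connectedComponentsWithStats(w)
        if N<2: print(n,k,"none"); continue
        i=1+np.argmax(S[1:,4])
        print(n,k,S[i],C[i].round(1),at_z(c,C[i],.0575).round(4)); R.setdefault(k,[]).append(ray(c,C[i]))
for k in R: print(k,tri(R[k]).round(4))
for n in cs:
    r=regions_of(cs[n],"rocker")
    if r: 
        p=r[0]["pixels"]; print(n,r[0]["score"],r[0]["extent"],cv2.minAreaRect(np.argwhere(p)[:,::-1].astype(np.float32)))
o=np.zeros((420,800,3),np.uint8)
for j,(n,(x0,y0,x1,y1)) in enumerate(dict(top=(188,268,250,330),scene=(415,245,495,310)).items()):
    g=cs[n]["img"][y0:y1,x0:x1,::-1]; A=cv2.resize(g,(400,int(g.shape[0]*400/g.shape[1])),interpolation=cv2.INTER_NEAREST); o[:A.shape[0],400*j:400*j+400]=A
cv2.imwrite("pics/r.png",o)
```

```text
scene green [308 223  18  13 143] [317.  228.4] [ 0.542  -0.0457  0.0575]
scene yellow [291 210  18  13 152] [299.5 216.1] [ 0.5331 -0.11    0.0575]
scene red [275 199  18  12 150] [283.4 204.6] [ 0.5242 -0.1735  0.0575]
scene blue [261 189  16  11 115] [268.6 193.6] [ 0.5136 -0.2375  0.0575]
top green [328 262  12  13 129] [333.4 268. ] [ 0.5373 -0.0511  0.0575]
top yellow [352 265  15  14 184] [359.4 271.4] [ 0.5278 -0.1153  0.0575]
top red [378 268  16  15 204] [385.4 274.8] [ 0.5183 -0.1792  0.0575]
top blue [404 271  15  15 191] [411.5 278. ] [ 0.5095 -0.2432  0.0575]
green [ 0.5373 -0.0509  0.0528]
yellow [ 0.5279 -0.1156  0.0526]
red [ 0.5185 -0.1799  0.0522]
blue [ 0.5093 -0.2435  0.0533]
scene 0.75 [437.8, 255.6, 19.2, 23.4] ((446.0, 266.0), (22.0, 20.0), 90.0)
top 0.57 [198.0, 283.1, 34.9, 31.5] ((215.7714080810547, 298.31927490234375), (33.41103744506836, 14.324458122253418), 49.63546371459961)
```

View pics/r.png

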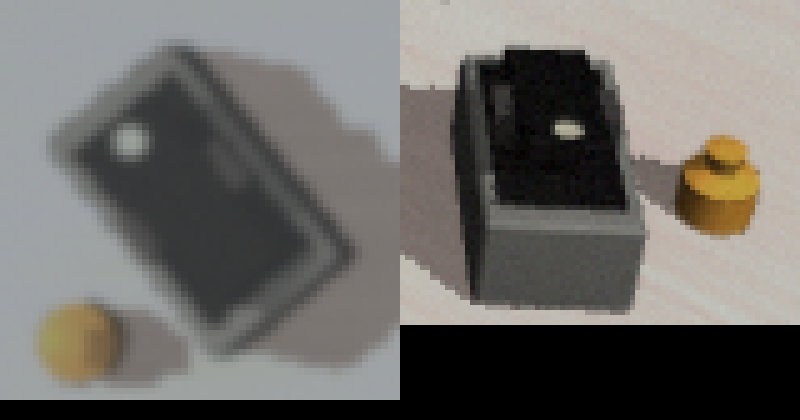

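Run:
```python
from h import *
T=camera("top");S=camera("scene")
rs=[]
for c,(x0,y0,x1,y1) in ((T,(203,284,214,296)),(S,(441,264,456,277))):
    g=c["img"][y0:y1,x0:x1].mean(2); w=np.clip(g-110,0,None) if c is S else np.clip(g-np.percentile(g,60),0,None)
    if c is T: w[:, :2]=0; w[:2]=0
    Y,X=np.mgrid[y0:y1,x0:x1]; p=[(w*X).sum()/w.sum(),(w*Y).sum()/w.sum()]
    print(np.round(p,1),at_z(c,p,.073).round(4)); rs.append(ray(c,p))
for px in ((208.1,289.7),): print(at_z(T,px,.073).round(4))
print("tri",tri(rs).round(4), "tri manual",tri([ray(T,(208.1,289.7)),ray(S,(448.6,270.6))]).round(4))
s=state(); print(s["t"],s["position"],s["orientation"])
y=s["orientation"][2]
for n,p in dict(rock=tri(rs),green=(.5385,-.0495,0)).items():
    d=np.array(p[:2])-s["position"][:2]; print(n,d@[np.cos(y),np.sin(y)],d@[np.sin(y),-np.cos(y)])
```

```text
[207.6 289.3] [0.4894 0.2582 0.073 ]
[448.  270.5] [0.4896 0.2576 0.073 ]
[0.4884 0.2569 0.073 ]
tri [0.4896 0.2579 0.0732] tri manual [0.4881 0.2576 0.0718]
1.7 [0.13934221 0.60926733 0.25325614] [-3.14154744e+00 -2.54005274e-05  2.91674079e+00]
rock -0.41975921992858295 -0.2644074892230825
green -0.5359899000702312 -0.553187278851157
```

move_arm:
  increments:
    - [1,-0.05,-0.03,0,0]
    - [1,-0.1,-0.06,0,0]
    - [1,-0.15,-0.095,0,0]
    - [1,-0.2,-0.126,0,0]
    - [1,-0.25,-0.157,0,0]
    - [1,-0.3,-0.189,0,0]
    - [1,-0.35,-0.22,0,0]
    - [1,-0.39,-0.245,0.02,0]
    - [1,-0.42,-0.264,0.05,0]
    - [1,-0.42,-0.264,0.09,0]
    - [1,-0.42,-0.264,0.12,0]
    - [1,-0.42,-0.264,0.12,0]
    - [1,-0.42,-0.264,0.12,0]
    - [1,-0.42,-0.264,0.12,0]

```text
t: 3.45
position: [0.4907, 0.2589, 0.1348]
orientation: [3.14, 0.002, 2.917]
contact_force: [-0.7, 0.0, -0.1]
finger_gap: -0.001
```

move_arm:
  increments:
    - [1,0,0,0.02,0]
    - [1,0,0,0.035,0]
    - [1,0,0,0.041,0]
    - [1,0,0,0.045,0]
    - [1,0,0,0.049,0]
    - [1,0,0,0.052,0]
    - [1,0,0,0.054,0]
    - [1,0,0,0.055,0]
    - [1,0,0,0.055,0]

```text
t: 4.58
position: [0.4918, 0.2597, 0.0831]
orientation: [3.137, 0.005, 2.917]
contact_force: [-3.6, -0.6, 30.2]
finger_gap: 0.002
```

move_arm:
  increments:
    - [1,0,0,-0.03,0]
    - [1,0,0,-0.07,0]
    - [1,0,0,-0.08,0]
    - [1,0,0,-0.08,0]

```text
t: 5.08
position: [0.4912, 0.2592, 0.1631]
orientation: [3.137, 0.006, 2.917]
contact_force: [-0.0, 0.2, -0.0]
finger_gap: 0.0
```

Run:
```python
from h import *
S=camera("scene"); r=spot_point(S,"rocker_press"); print(r[0]["score"],r[0]["at"])
g=S["img"][175:310,220:500,::-1]; cv2.imwrite("pics/after_rocker.png",cv2.resize(g,(800,386),interpolation=cv2.INTER_CUBIC))
s=state(); y=s["orientation"][2]; print(s["t"],s["position"],s["contact_force"])
for n,p in dict(green=(.5380,-.0500),blue=(.5100,-.2425)).items():
    d=np.array(p)-s["position"][:2]; print(n,d@[np.cos(y),np.sin(y)],d@[np.sin(y),-np.cos(y)])
```

```text
0.73 [283.0, 199.4]
5.175 [0.49060736 0.25894329 0.16181008] [-0.09072808 -0.2298591  -0.61439608]
green -0.1150262200562639 -0.29062172460617763
blue -0.13061386747860992 -0.4845218928573595
```

View pics/after_rocker.png

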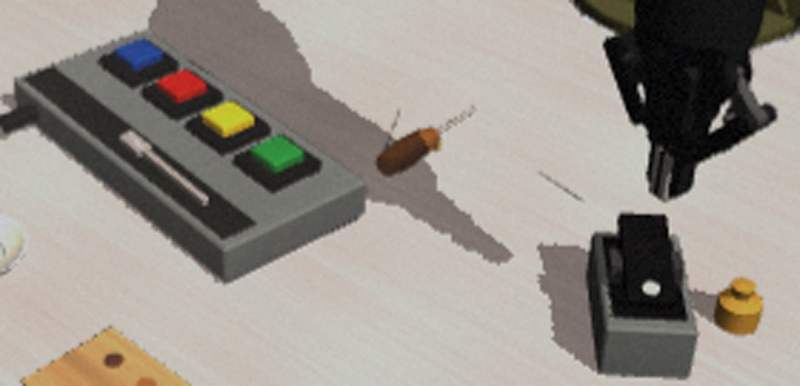

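The dotted end is down and the far end raised, and nothing else has moved. The network's rocker hit at (283,199) is the red key, so I'm ignoring it. Next is the green key.

move_arm:
  increments:
    - [1,-0.02,-0.05,0,0]
    - [1,-0.04,-0.1,0,0]
    - [1,-0.06,-0.15,0,0]
    - [1,-0.08,-0.2,0,0]
    - [1,-0.1,-0.25,0,0]
    - [1,-0.115,-0.29,0,0]
    - [1,-0.115,-0.29,0.02,0]
    - [1,-0.115,-0.29,0.05,0]
    - [1,-0.115,-0.29,0.05,0]
    - [1,-0.115,-0.29,0.05,0]

```text
t: 6.42
position: [0.5383, -0.0491, 0.1114]
orientation: [3.139, 0.003, 2.917]
contact_force: [0.3, 0.5, 0.4]
finger_gap: 0.001
```

move_arm:
  increments:
    - [1,0,0,0.02,0]
    - [1,0,0,0.028,0]
    - [1,0,0,0.032,0]
    - [1,0,0,0.036,0]
    - [1,0,0,0.039,0]
    - [1,0,0,0.041,0]
    - [1,0,0,0.043,0]
    - [1,0,0,0.043,0]
    - [1,0,0,0.043,0]

```text
t: 7.55
position: [0.5386, -0.049, 0.0713]
orientation: [3.139, 0.005, 2.917]
contact_force: [-9.5, 1.2, 32.6]
finger_gap: -0.003
```

Green is at its stop: 33 N at a tip height of 49.3 mm. I'll raise the tool and move over to blue.

move_arm:
  increments:
    - [1,0,0,-0.03,0]
    - [1,0,0,-0.07,0]
    - [1,0,0,-0.08,0]
    - [1,-0.004,-0.05,-0.08,0]
    - [1,-0.008,-0.1,-0.08,0]
    - [1,-0.012,-0.15,-0.08,0]
    - [1,-0.016,-0.194,-0.08,0]
    - [1,-0.016,-0.194,-0.06,0]
    - [1,-0.016,-0.194,-0.04,0]
    - [1,-0.016,-0.194,-0.04,0]
    - [1,-0.016,-0.194,-0.04,0]

```text
t: 8.93
position: [0.511, -0.2417, 0.111]
orientation: [3.139, 0.005, 2.917]
contact_force: [-0.0, 0.1, 1.2]
finger_gap: -0.0
```

Run:
```python
from h import *
S=camera("scene"); s=state(); print(s["t"],s["position"],s["contact_force"])
g=S["img"][175:310,220:500,::-1]; cv2.imwrite("pics/after_green.png",cv2.resize(g,(800,386),interpolation=cv2.INTER_CUBIC))
```

```text
8.975 [ 0.51126459 -0.24176814  0.11133949] [-0.43341177  0.01302375  0.50767268]
```

View pics/after_green.png

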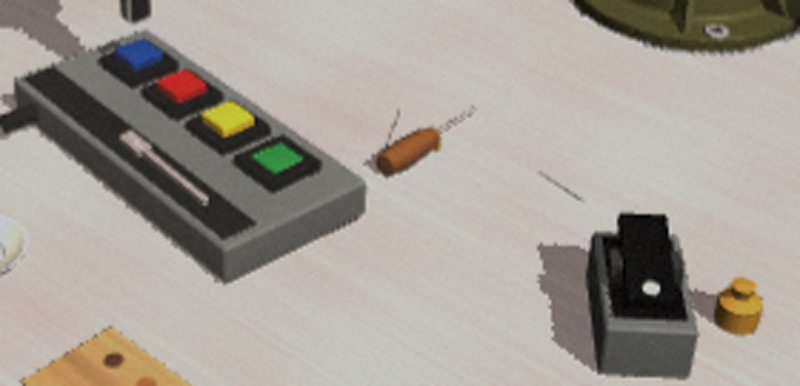

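Green at (277,157) is visibly down, while blue, red and yellow are up and the rocker is on. The fingertips hang above blue at (135,10). Pressing blue.

move_arm:
  increments:
    - [1,0,0,0.02,0]
    - [1,0,0,0.028,0]
    - [1,0,0,0.032,0]
    - [1,0,0,0.036,0]
    - [1,0,0,0.039,0]
    - [1,0,0,0.041,0]
    - [1,0,0,0.043,0]
    - [1,0,0,0.043,0]
    - [1,0,0,0.043,0]

```text
t: 10.1
position: [0.5116, -0.2417, 0.0713]
orientation: [3.14, 0.008, 2.917]
contact_force: [-8.3, 4.8, 30.3]
finger_gap: 0.003
```

move_arm:
  increments:
    - [1,0,0,-0.03,0]
    - [1,0,0,-0.07,0]
    - [1,0,0,-0.12,0]
    - [1,0,0,-0.12,0]
    - [1,0,0,-0.12,0]

```text
t: 10.72
position: [0.5105, -0.2418, 0.191]
orientation: [3.14, 0.008, 2.917]
contact_force: [-0.6, -0.0, -1.4]
finger_gap: -0.002
```

Run:
```python
from h import *
S=camera("scene"); s=state(); print(s["t"],s["position"],s["contact_force"])
g=S["img"][175:310,220:500,::-1]; cv2.imwrite("pics/after_blue.png",cv2.resize(g,(800,386),interpolation=cv2.INTER_CUBIC))
```

```text
10.775 [ 0.51017943 -0.24154799  0.19035726] [ 0.76472606 -0.05152406 -0.28651583]
```

View pics/after_blue.png

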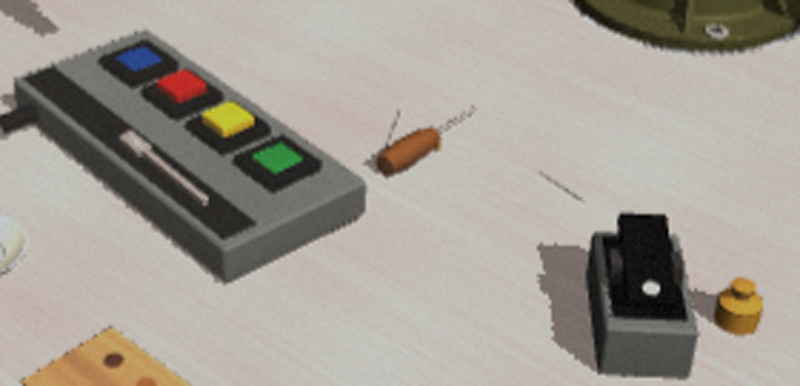

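Blue at (138,58) and green at (277,157) are down, red and yellow are up, and the rocker is on. Nothing loose in view has moved, and the arm is clear. Handing in.

```bash
python3 -c "from cell import *; print(hand_in())"
```

```text
the job is handed in; nothing more can be done
None
```

The vacuum hold-down is switched on. With closed fingertips I pressed the rocker's dotted end, then the green key, then the blue key, and handed the job in at about 11 s.

- **Presses:** each one met its stop at about 30 N. The fingertips ended at about 61 mm for the rocker and 49.3 mm for both keys, which matches the expected down heights.
- **Last picture:** it shows the rocker on, green and blue down, and red and yellow up. The tweezers, awl and weight, and the visible parts of the dish and plaque, look unmoved. The gripper was about 0.14 m clear with no meaningful contact force.
- **Checks that failed or disagreed:** the point network was wrong several times. It put yellow on the plaque and the awl on the console, gave green and blue a few millimetres to a centimetre off, and once took the red key for the rocker. I used colour and dot centroids checked between the two cameras instead.
- **Not checked:** I did not look again at the hammer or the cup; both were outside the last picture and away from the arm's path.

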